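Put the pressing boards away in the thickness gauge

TASK

Put the two brass-edged pressing boards away in the thickness gauge: stand each, brass edge down, in the slot of its own thickness and press it fully home on the ledges, so that it stays upright when you let go. The slot holders float a little to either side, so feel for each slot and never force a board: touch lightly and push only as hard as the spring roller needs. Do not disturb the bottle, the wrapped weight and the jar.

Things in the scene. Friction and masses are not known exactly. Their poses are not given: they have to be found in the camera images.
- rack: thickness gauge, fixed: dark steel base 104 x 206 x 12 mm, origin at the centre of its underside, z up, y along the row of three slots (20, 16, 12 mm at y = +66, 0, -66 mm). Each slot runs along y in its own aluminium holder, 62 (x) x 60 (y) mm, flat top 50 mm above the bench. A holder floats up to 12 mm off the centre line along x, each differently, unmeasured; it slides along x under about 3 N
- slot12 (a point): 12 mm slot (red top faces): nominal place, on the rack's centre line at ledge height, 20 mm above the bench; axes as the rack's. A board that is home has its lower edge at this height. The real slot lies up to 12 mm off this point along x, either way. Bevelled mouth: 17.5 mm wide at the top, narrowing over 5 mm to a throat 13.5 mm wide, 54 mm long; ledges 30 mm below the top
- slot16 (a point): 16 mm slot (green top faces): nominal place, on the rack's centre line at ledge height, 20 mm above the bench; axes as the rack's. A board that is home has its lower edge at this height. The real slot lies up to 12 mm off this point along x, either way. Bevelled mouth: 21.5 mm wide at the top, narrowing over 5 mm to a throat 17.5 mm wide, 54 mm long; ledges 30 mm below the top
- slot20 (a point): 20 mm slot (blue top faces): nominal place, on the rack's centre line at ledge height, 20 mm above the bench; axes as the rack's. A board that is home has its lower edge at this height. The real slot lies up to 12 mm off this point along x, either way. Stays empty
- roller16 (a point): brass spring roller in the 16 mm slot's holder (the 12 mm slot has the same): from 9 to 25 mm below the top, on the +x side, it stands 3 mm into the throat and is pushed aside by the board, which needs a steady push of about 5 to 12 N down and is then held by friction. This point: centre line, roller height, 33 mm above the bench
- board12 (a point): pressing board of 12 mm thickness: beech, brass lower edge, red band along its upper edge; 46 mm wide, 90 mm tall, 70 g or so, standing upright on its brass edge on the bench. This point is its centre, 45 mm above its lower edge. Its x axis runs through the thickness, y along the width, z up
- board16 (a point): pressing board of 16 mm thickness: beech, brass lower edge, green band along its upper edge; 46 mm wide, 90 mm tall, 90 g or so, standing upright on its brass edge on the bench. This point is its centre, 45 mm above its lower edge. Its x axis runs through the thickness, y along the width, z up
- plate12: the same 12 mm board; origin at the centre of its lower edge
- plate16: the same 16 mm board; origin at the centre of its lower edge
- glue_mid (a point): white glue bottle, 48 mm across, 120 mm tall, standing; this point is half-way up. Bystander
- weight_mid (a point): weight wrapped in brown paper, 65 x 110 x 50 mm, 1.4 kg; this point is its centre. Bystander
- paste_mid (a point): jar with a white cap, 64 mm across, 60 mm tall; this point is half-way up. Bystander

How it is judged:
At the end, for the whole second after the job is handed in: The 12 mm board stands in the 12 mm slot and the 16 mm board in the 16 mm slot: lower edge on the ledges (within 3 mm below and 2 mm above), within 10 mm of the slot's place along the row and 20 mm across it, tilted less than 0.08 rad, released and at rest (z of board12 in the frame of slot12 between 0.042 and 0.047 m and y of board12 in the frame of slot12 between -0.01 and 0.01 m and x of board12 in the frame of slot12 between -0.02 and 0.02 m and angle between each of board12, board16's own z axis and vertical below 0.08 rad and linear speed of each of plate12, plate16 below 0.01 m/s and z of board16 in the frame of slot16 between 0.042 and 0.047 m and y of board16 in the frame of slot16 between -0.01 and 0.01 m and x of board16 in the frame of slot16 between -0.02 and 0.02 m); the robot touches nothing.
It fails at once if a board is forced: more than 50 N between the 12 mm board and the gauge (contact force between plate12 and rack above 50 N).
It fails at once if a board is forced: more than 50 N between the 16 mm board and the gauge (contact force between plate16 and rack above 50 N).
It fails at once if the glue bottle is shifted by more than 20 mm (distance of glue_mid from where it was at the start of the episode above 0.02 m).
It fails at once if the wrapped weight is shifted by more than 20 mm (distance of weight_mid from where it was at the start of the episode above 0.02 m).
It fails at once if the paste jar is shifted by more than 20 mm (distance of paste_mid from where it was at the start of the episode above 0.02 m).
It also fails if it takes over 72 s, if anything falls off the work surface, if the arm or the gripper's body presses on something with over 40 N, if the wrist force passes 120 N, or if a joint passes its speed limit or range.

ROBOT

A 6-joint arm with a two-finger parallel gripper is mounted at the origin on the work surface. World frame = base frame: x ahead of the robot, y to its left, z up, the work surface at z = 0. Lengths are in m, angles in rad, forces in N, time in s.
With the tool pointing down it reaches from about 0.425 to 0.95 m from the base axis. Payload 3.5 kg.
Tool frame: the origin (TCP) lies between the finger pads; the fingertips stand 22 mm ahead of it and the grasp point (between the pads) lies 3 mm ahead of it; y points along the fingers, z is the direction in which the jaws open and shut, and the axes are right-handed (so a half turn about y gives the same grasp; the last joint's range is limited). The gripper opens to 85 mm and grips with 20 to 120 N. Pads are 22 mm wide; open, the fingers measure 114 mm over their backs; the gripper's body (76 mm by 85 mm) begins 54 mm behind the grasp point. The pads swing forward as they close: fully open they stand 13 mm farther back than shut.
Start: joints at [1.198, 0.286, 1.577, -0, 1.279, -0.15], TCP at [0.149, 0.658, 0.253] pointing down, gripper open.
Joint ranges: [-2.77, 2.77], [-0.9, 2.22], [0.21, 2.48], [-1.53, 4.67], [0.24, 2.81], [-2.84, 2.84]. Speed limits (rad/s): [2.79, 2.79, 3.14, 3.14, 3.14, 3.14].

INTERFACE

Orientations are given as a rotation vector (axis times angle).
In Python, from cell import * gives the robot as it stands.
- The arm moves only by the tool send_rows, never from a script. Its argument "moves" is text: rows parted by semicolons, each of 7 numbers parted by spaces: the closure, from 0 (fully open) to 1 (shut), then the shift along the world's x, y, z in cm, then the turn, a rotation vector about the world's x, y, z in degrees. A call has 1 to 12 rows; each row is the pose to reach, as a shift and turn from the pose commanded when the call began; what a row does not reach only later rows make up. A row lasts 1/8 s, in which the tool goes at most 62.5 mm and 10.7 degrees, less where a joint would pass 70% of its speed; a pose out of reach is approached as far as the arm can. A call with a gripper value outside its range is refused whole. The fingers move at their own pace and stop on an object; "squeeze" is the grip in N (left out, the last holds). Time passes only in rows, so rows that repeat a pose let the fingers close. It gives the time, the measured TCP pose, the force and the opening at its end, in the units of the state.
- state(): the state, without advancing time (a new reading comes with each control period).
- camera(name): name is "side" or "top"; returns a dict with "image" (400x640x3 uint8, blue, green, red), "mtx" (3x3 intrinsics, pixels), "eye" and "orientation" of the camera in the world. Camera axes: x right, y down, z forward; pixel columns grow to the right and rows downward; lengths in m; the calibration is good to about 2 mm. A picture is of the moment at which its call begins. There is no depth.
- finish_job(): hands the job in, once; it reports no verdict.
The state is a dict: "time_s": time; "qpos": joint angles; "qd": joint speeds; "joint_torque": joint torques, N m; "position": TCP position; "tcp_rot": TCP orientation; "contact_force": force on the tool from outside, world axes, zero at the start; "moment": the same for the moment, N m; "finger_gap": finger opening in m.
Only numpy, scipy, OpenCV 4.12 (cv2) and the standard library are available. Lean on these libraries where they do the work, as an engineer would, in place of code of your own. Each camera call takes 0.05 s, during which the arm holds its last target.

## Working session

There is one attempt and no reset: what is moved stays moved. The work goes in short steps, Python scripts to look and compute and a tool call to move; the robot and the scene stay as the last step left them, time stands still between calls to the robot, and variables do not carry over. Pictures are saved under pics/ and viewed, and the job is handed in when it is done.

Besides the shell and the picture viewer there is one more tool, called as name(argument=value, ...) on one line, values as JSON. send_rows: Moves the arm, as the interface text tells. Its arguments: {"type":"object","properties":{"moves":{"type":"string"},"squeeze":{"type":"number"}},"required":["moves"]}

```bash
mkdir -p pics; ls; python3 - <<'E'
from cell import *
import cv2
s=state();print(s)
for n in("side","top"):
    c=camera(n);cv2.imwrite(f"pics/{n}0.png",c["image"]);print(n,c["mtx"],c["eye"],c["orientation"])
E
```

```text
pics
{'time_s': 0.0, 'qpos': array([ 1.19802732e+00,  2.87166768e-01,  1.57819873e+00, -4.49873750e-06,
        1.27858538e+00, -1.49976658e-01]), 'qd': array([ 1.83463443e-03, -6.51539192e-05,  2.14958016e-04,  6.79899745e-04,
       -2.09120366e-04, -3.70428092e-04]), 'joint_torque': array([-2.48171301e-05, -4.05968320e+01, -2.92633152e+01, -2.37522509e-04,
        5.81684566e-03, -8.35865904e-06]), 'position': array([0.14887532, 0.65775069, 0.25193461]), 'tcp_rot': array([-1.56599079,  0.17544518, -0.17449259]), 'contact_force': array([ 0.39576298,  0.14795626, -0.84444406]), 'moment': array([ 0.05494703, -0.0079552 ,  0.03429178]), 'finger_gap': 0.0854451783149514}
side [[389.67453629   0.         312.7514525 ]
 [  0.         389.67453629 196.60872846]
 [  0.           0.           1.        ]] [ 0.3061774  -0.59269117  0.6851289 ] [-2.29479575  0.43748983 -0.17772704]
top [[498.30096089   0.         322.63351807]
 [  0.         498.30096089 202.6466193 ]
 [  0.           0.           1.        ]] [0.34624057 0.01485785 1.09807464] [-2.11535025  2.12841892 -0.22140943]
```

View pics/side0.png

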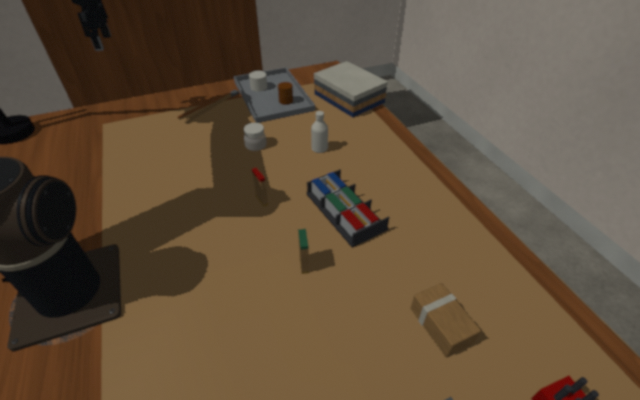

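View pics/top0.png

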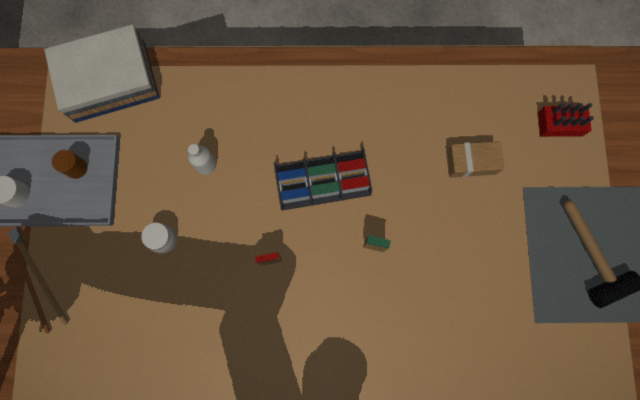

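The side view shows board12 (red band) near (260,175), board16 (green band) near (303,240) and the rack near (347,207). In the top view the rack is at (323,180), the red board at (267,258) and the green board at (377,243). I'll enlarge both views next.

```bash
cat > h.py <<'E'
import numpy as np, cv2
from scipy.spatial.transform import Rotation as R
def ray(c,u,v):
    Rm=R.from_rotvec(c["orientation"]).as_matrix()
    return Rm@np.linalg.solve(c["mtx"],[u,v,1.0])
def onz(c,u,v,z):
    d=ray(c,u,v);e=np.array(c["eye"]);return e+d*(z-e[2])/d[2]
def proj(c,P):
    Rm=R.from_rotvec(c["orientation"]).as_matrix()
    q=c["mtx"]@(Rm.T@(np.asarray(P,float)-c["eye"]));return q[:2]/q[2]
def crop(img,x0,y0,w,h,s,fn,grid=10):
    o=cv2.resize(img[y0:y0+h,x0:x0+w],None,fx=s,fy=s,interpolation=cv2.INTER_CUBIC)
    o=np.clip(o.astype(float)*1.6,0,255).astype(np.uint8)
    for k in range(0,w,grid):
        cv2.line(o,(k*s,0),(k*s,6),(255,255,255),1)
        if k%20==0: cv2.putText(o,str(x0+k),(k*s,16),0,.4,(255,255,255),1)
    for k in range(0,h,grid):
        cv2.line(o,(0,k*s),(6,k*s),(255,255,255),1)
        if k%20==0: cv2.putText(o,str(y0+k),(8,k*s+4),0,.4,(255,255,255),1)
    cv2.imwrite(fn,o)
E
python3 - <<'E'
import cv2
from h import *
t=cv2.imread("pics/top0.png");s=cv2.imread("pics/side0.png")
crop(t,240,140,160,120,5,"pics/t1.png");crop(s,240,150,155,125,5,"pics/s1.png")
E
```

```text
(no output)
```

View pics/t1.png

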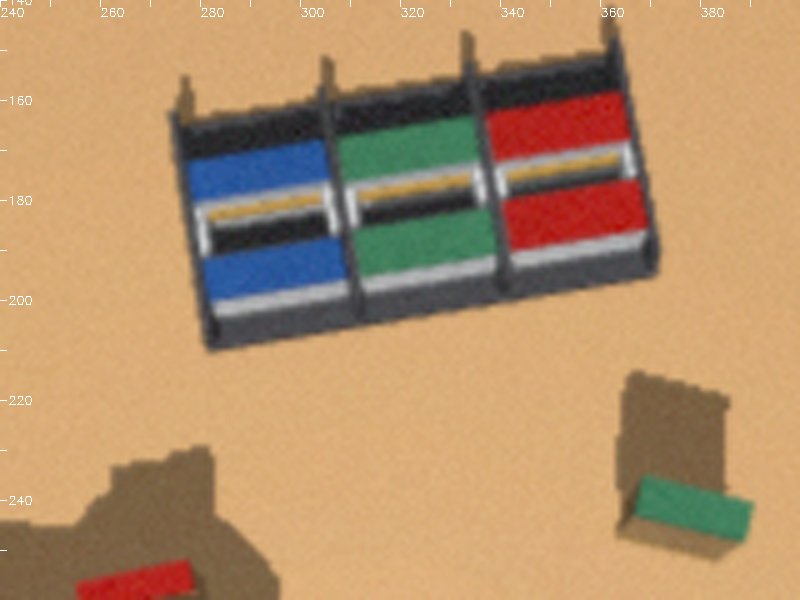

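View pics/s1.png

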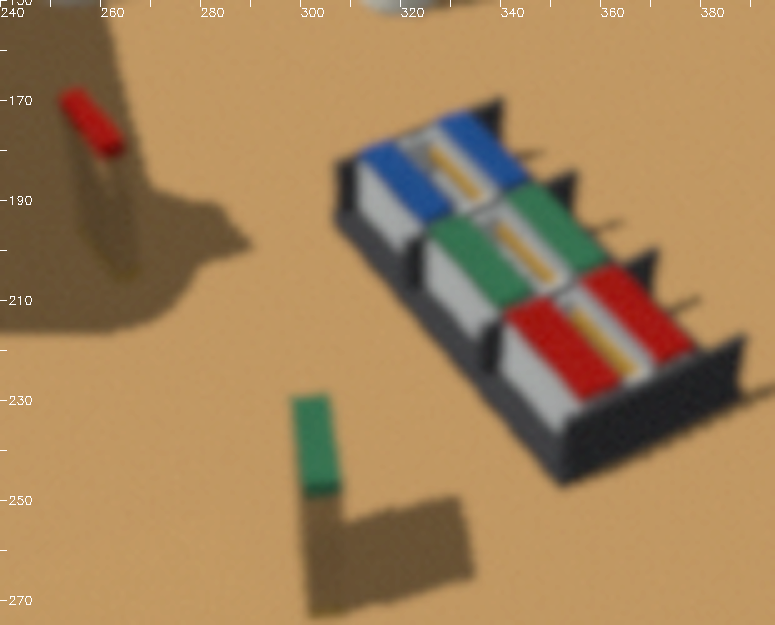

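```bash
cat > seg.py <<'E'
from h import *
def masks(img):
    hsv=cv2.cvtColor(img,cv2.COLOR_BGR2HSV);H,S,V=cv2.split(hsv)
    return {"red":(((H<6)|(H>174))&(S>150)&(V>60)).astype(np.uint8),
            "green":((H>60)&(H<90)&(S>90)&(V>40)).astype(np.uint8),
            "blue":((H>95)&(H<125)&(S>130)&(V>50)).astype(np.uint8)}
def blobs(c,zs=None,amin=40):
    out=[]
    for k,m in masks(c["image"]).items():
        n,l,st,ce=cv2.connectedComponentsWithStats(m,connectivity=4)
        for i in range(1,n):
            if st[i,4]<amin: continue
            cs,_=cv2.findContours((l==i).astype(np.uint8),cv2.RETR_EXTERNAL,cv2.CHAIN_APPROX_NONE)
            p=cs[0][:,0,:]
            out.append((k,st[i,4],ce[i],p))
    return out
def rect(c,p,z):
    q=np.array([onz(c,u,v,z)[:2] for u,v in p],np.float32)
    return cv2.minAreaRect((q*1000))
E
python3 - <<'E'
from cell import *
from seg import *
import pickle
D={}
for n in("side","top"):
    c=camera(n);D[n]=c
    for k,a,ce,p in blobs(c):
        for z in (0.05,0.09):
            r=rect(c,p,z);print(n,k,a,ce.round(1),z,np.round(r[0],1),np.round(r[1],1),round(r[2],1))
pickle.dump(D,open("c0.pkl","wb"))
E
```

```text
side red 82 [257.6 173.9] 0.05 [447.1 163. ] [15.7 52. ] 10.6
side red 82 [257.6 173.9] 0.09 [438.3 115.4] [14.7 48.7] 10.6
side red 171 [367.5 212.1] 0.05 [643.1 -59.8] [20.3 61.6] 7.7
side red 171 [367.5 212.1] 0.09 [621.9 -93.4] [19.  57.7] 7.7
side red 187 [352.4 219.2] 0.05 [601.4 -67.5] [20.7 61.2] 9.1
side red 187 [352.4 219.2] 0.09 [ 582.8 -100.6] [19.4 57.4] 9.1
side red 420 [552.7 389.3] 0.05 [ 732.6 -512. ] [79.7 18.6] 0.2
side red 420 [552.7 389.3] 0.09 [ 705.7 -517.1] [74.7 17.4] 0.2
side red 128 [575.1 395.4] 0.05 [ 754.2 -530. ] [10.5 38.3] 89.7
side red 128 [575.1 395.4] 0.09 [ 726.  -533.9] [ 9.8 35.9] 89.7
side green 126 [350.7 194.6] 0.05 [633.    6.2] [18.1 60.9] 5.4
side green 126 [350.7 194.6] 0.09 [612.4 -31.5] [17.  57.1] 5.4
side green 144 [335.3 201.4] 0.05 [589.5  -0.9] [18.5 61.5] 9.4
side green 144 [335.3 201.4] 0.09 [571.7 -38.2] [17.3 57.7] 9.4
side green 101 [302.9 238.9] 0.05 [479.  -80.2] [49.9 12. ] 76.2
side green 101 [302.9 238.9] 0.09 [ 468.2 -112.4] [46.8 11.2] 76.2
side blue 92 [336.6 179.5] 0.05 [624.8  67.6] [15.  57.7] 10.1
side blue 92 [336
[... 741 characters left out ...]
 red 151 [266.5 257. ] 0.09 [437.3 117.7] [13.4 46.4] 12.2
top green 241 [321.3 169.1] 0.05 [630.9   6.1] [19.6 59.4] 9.5
top green 241 [321.3 169.1] 0.09 [620.    6.4] [18.8 57.1] 9.5
top green 248 [324.6 187.9] 0.05 [589.2  -0.9] [20.4 59.3] 9.4
top green 248 [324.6 187.9] 0.09 [ 5.799e+02 -3.000e-01] [19.6 57.1] 9.4
top green 161 [378.1 241.2] 0.05 [ 472.4 -113.4] [46.1 15.5] 75.5
top green 161 [378.1 241.2] 0.09 [ 467.6 -108.5] [44.3 15. ] 75.5
top blue 225 [291.3 173.6] 0.05 [621.1  71. ] [18.1 59.8] 9.5
top blue 225 [291.3 173.6] 0.09 [610.6  68.9] [17.4 57.5] 9.5
top blue 236 [294.4 193.3] 0.05 [577.5  63.9] [18.5 60.4] 9.4
top blue 236 [294.4 193.3] 0.09 [568.7  62. ] [17.8 58.1] 9.4
```

```bash
python3 - <<'E'
from cell import *
from h import *
s=state();Rm=R.from_rotvec(s["tcp_rot"]).as_matrix();print(Rm.round(3),s["position"])
z=Rm[:,2];print(np.degrees(np.arctan2(z[1],z[0])))
print((np.array([.4375,.117,.17])-s["position"])*100)
E
```

```text
[[ 0.975 -0.001  0.221]
 [-0.221 -0.001  0.975]
 [-0.    -1.    -0.001]] [0.14896685 0.65796717 0.25244144]
77.235600137894
[ 28.85331545 -54.0967171   -8.24414405]
```

send_rows(moves="0 28.9 -54.1 -5 0 0 -65.4;0 28.9 -54.1 -5 0 0 -65.4;0 28.9 -54.1 -5 0 0 -65.4;0 28.9 -54.1 -5 0 0 -65.4;0 28.9 -54.1 -5 0 0 -65.4;0 28.9 -54.1 -5 0 0 -65.4;0 28.9 -54.1 -5 0 0 -65.4;0 28.9 -54.1 -5 0 0 -65.4;0 28.9 -54.1 -5 0 0 -65.4;0 28.9 -54.1 -5 0 0 -65.4;0 28.9 -54.1 -5 0 0 -65.4;0 28.9 -54.1 -5 0 0 -65.4", squeeze=60)

```text
time_s: 1.7
position: [0.4378, 0.1175, 0.2032]
tcp_rot: [-1.3, 1.057, -1.055]
contact_force: [0.8, 0.5, -0.8]
finger_gap: 0.0859
```

```bash
python3 - <<'E'
from cell import *
from seg import *
s=state();Rm=R.from_rotvec(s["tcp_rot"]).as_matrix();print(s["position"],Rm[:,1].round(4),np.degrees(np.arctan2(Rm[1,2],Rm[0,2])))
for n in("side","top"):
    c=camera(n)
    for k,a,ce,p in blobs(c,amin=25):
        r=rect(c,p,.09)
        if abs(r[0][0]-450)<60: print(n,k,a,np.round(r[0],1),np.round(r[1],1),round(r[2],1))
    cv2.imwrite(f"pics/{n}2.png",c["image"])
crop(cv2.imread("pics/side2.png"),200,100,155,125,5,"pics/s2.png")
E
```

```text
[0.4378052  0.11749565 0.2031531 ] [-7.e-04  4.e-04 -1.e+00] 11.80031897820255
side green 100 [ 468.3 -111.8] [45.4 11.2] 76.2
top green 158 [ 467.6 -108.3] [43.9 15. ] 75.5
```

View pics/s2.png

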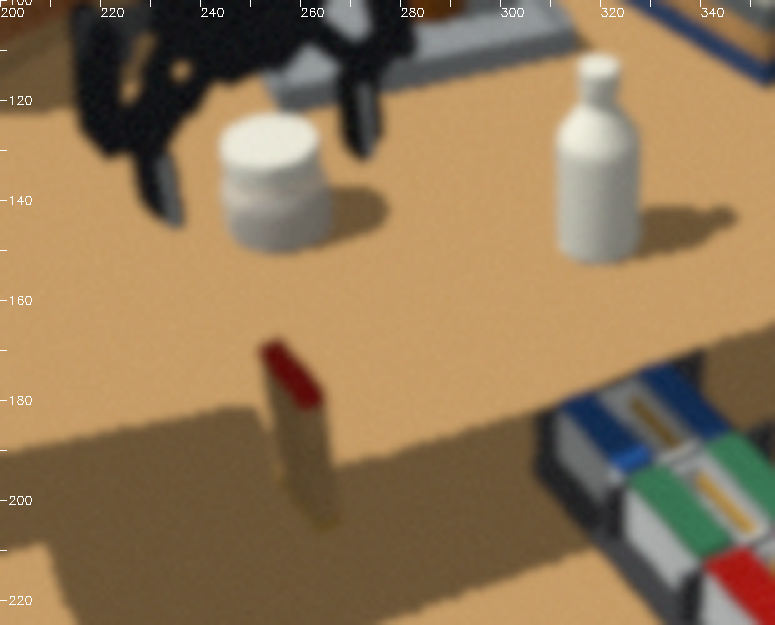

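The board12 top edge is at about (253–264, 168–181), and the open jaws hang above and straddle it. I'll descend and grip.

send_rows(moves="0 0 0 -5 0 0 0;0 0 0 -10 0 0 0;0 0 0 -13.4 0 0 0;0 0 0 -13.4 0 0 0;0.5 0 0 -13.4 0 0 0;0.8 0 0 -13.4 0 0 0;1 0 0 -13.4 0 0 0;1 0 0 -13.4 0 0 0;1 0 0 -13.4 0 0 0;1 0 0 -13.4 0 0 0;1 0 0 -13.4 0 0 0;1 0 0 -13.4 0 0 0", squeeze=60)

```text
time_s: 3.3
position: [0.4388, 0.1173, 0.0701]
tcp_rot: [-1.299, 1.055, -1.056]
contact_force: [-1.2, -0.6, 5.6]
finger_gap: 0.0114
```

send_rows(moves="1 0 0 1 0 0 0;1 0 0 4 0 0 0;1 0 0 8 0 0 0;1 0 0 11 0 0 0;1 0 0 11 0 0 0;1 0 0 11 0 0 0")

```text
time_s: 4.05
position: [0.4372, 0.1173, 0.1781]
tcp_rot: [-1.301, 1.057, -1.055]
contact_force: [-0.1, -0.7, -0.7]
finger_gap: 0.0118
```

```bash
python3 - <<'E'
from cell import *
from seg import *
s=state();print(s["position"],s["contact_force"],s["finger_gap"])
for n in("side","top"):
    c=camera(n)
    for k,a,ce,p in blobs(c,amin=15):
        print(n,k,a,ce.round(1))
    print(proj(c,[s["position"][0],s["position"][1],s["position"][2]+.02]))
    cv2.imwrite(f"pics/{n}3.png",c["image"])
crop(cv2.imread("pics/side3.png"),200,90,155,125,5,"pics/s3.png")
crop(cv2.imread("pics/top3.png"),220,180,155,125,5,"pics/t3.png")
E
```

```text
[0.43716388 0.11726381 0.17808445] [-0.13956087 -0.73689266 -0.73929955] 0.011812563636712306
side red 172 [367.4 211.9]
side red 186 [352.4 219.2]
side red 421 [552.7 389.2]
side red 129 [575.  395.4]
side green 130 [350.9 194.5]
side green 143 [335.4 201.4]
side green 102 [302.8 238.8]
side blue 40 [325.4 190.6]
[251.6357139  135.50834513]
top red 931 [563.5 123.2]
top red 23 [539.7 120.2]
top red 271 [351.2 164.5]
top red 285 [354.6 182.3]
top green 242 [321.1 169.1]
top green 244 [324.7 187.9]
top green 160 [378.1 241.3]
top blue 208 [291.2 173.8]
top blue 222 [294.6 193.4]
[260.80555    251.59083236]
```

View pics/s3.png

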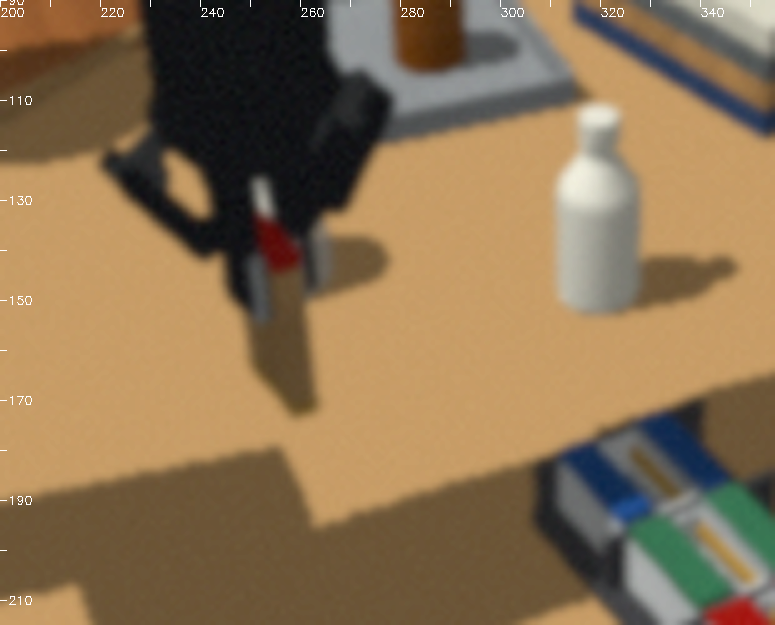

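View pics/t3.png

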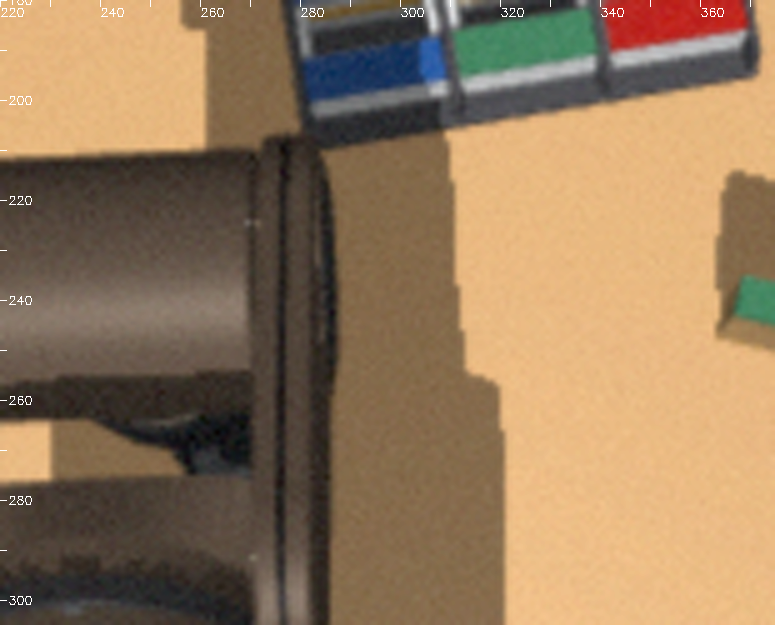

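The side view shows board12 held in the jaws, with its lower edge running from about (251,164) to (260,173). I'll compare that with the predicted corners.

```bash
cat >> h.py <<'E'
def corners(cx,cy,zl,yawdeg,t,w=.046,h=.09):
    a=np.radians(yawdeg);ex=np.array([np.cos(a),np.sin(a),0]);ey=np.array([-np.sin(a),np.cos(a),0])
    return [np.array([cx,cy,zl+k])+i*t/2*ex+j*w/2*ey for k in(0,h) for i in(-1,1) for j in(-1,1)]
E
python3 - <<'E'
from cell import *
from h import *
s=state();c=camera("side");p=s["position"]
im=c["image"].copy();big=cv2.resize(im[90:215,200:355],None,fx=5,fy=5,interpolation=cv2.INTER_CUBIC)
big=np.clip(big*1.6,0,255).astype(np.uint8)
for q in corners(p[0],p[1],p[2]-.070,11.8,.012):
    u=proj(c,q);print(u.round(1));cv2.circle(big,tuple(int(v) for v in (u-[200,90]+.5)*5),3,(255,255,0),1)
cv2.imwrite("pics/s4.png",big)
E
```

```text
[258.2 174. ]
[249.3 163.6]
[262.9 172.2]
[253.8 161.8]
[253.9 141.8]
[244.4 131.7]
[258.9 140. ]
[249.3 130. ]
```

View pics/s4.png

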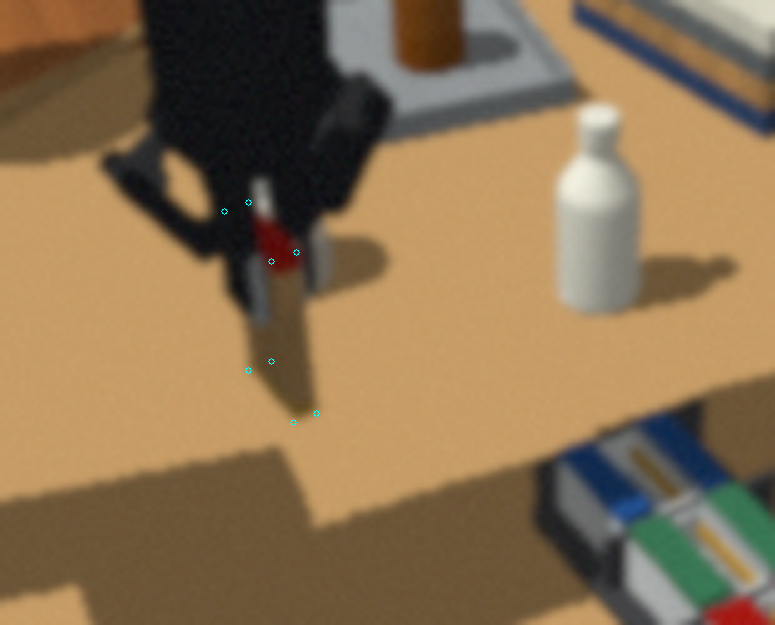

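send_rows(moves="1 6 -6 0 0 0 -2.4;1 12 -12 0 0 0 -2.4;1 18.4 -18 0 0 0 -2.4;1 18.4 -18 0 0 0 -2.4;1 18.4 -18 0 0 0 -2.4;1 18.4 -18 0 0 0 -2.4;1 18.4 -18 0 0 0 -2.4")

```text
time_s: 5.08
position: [0.6209, -0.0614, 0.1786]
tcp_rot: [-1.284, 1.088, -1.085]
contact_force: [0.1, 0.5, -0.8]
finger_gap: 0.0116
```

```bash
cat > ov.py <<'E'
import sys
from cell import *
from h import *
def ov(tag,yaw,t,off,box,sc=5,cam="side"):
    s=state();c=camera(cam);p=s["position"]
    Rm=R.from_rotvec(s["tcp_rot"]).as_matrix();print(p.round(4),np.round(s["contact_force"],1),round(s["finger_gap"],4),"yaw",np.degrees(np.arctan2(Rm[1,2],Rm[0,2])).round(2),Rm[:,1].round(4),np.round(s["qpos"],2))
    x0,y0,w,h=box
    big=cv2.resize(c["image"][y0:y0+h,x0:x0+w],None,fx=sc,fy=sc,interpolation=cv2.INTER_CUBIC)
    big=np.clip(big*1.6,0,255).astype(np.uint8)
    for q in corners(p[0],p[1],p[2]-off,yaw,t):
        u=proj(c,q);cv2.circle(big,tuple(int(v) for v in (u-[x0,y0]+.5)*sc),3,(255,255,0),1)
    cv2.imwrite(f"pics/{tag}.png",big)
E
python3 -c "
from ov import *
ov('a1',9.4,.012,.070,(290,130,140,120))"
```

```text
[ 0.6209 -0.0614  0.1786] [ 0.1  0.5 -0.8] 0.0116 yaw 9.5 [-1.9e-03  7.0e-04 -1.0e+00] [-0.26  0.25  1.77  0.    1.13 -0.43]
```

View pics/a1.png

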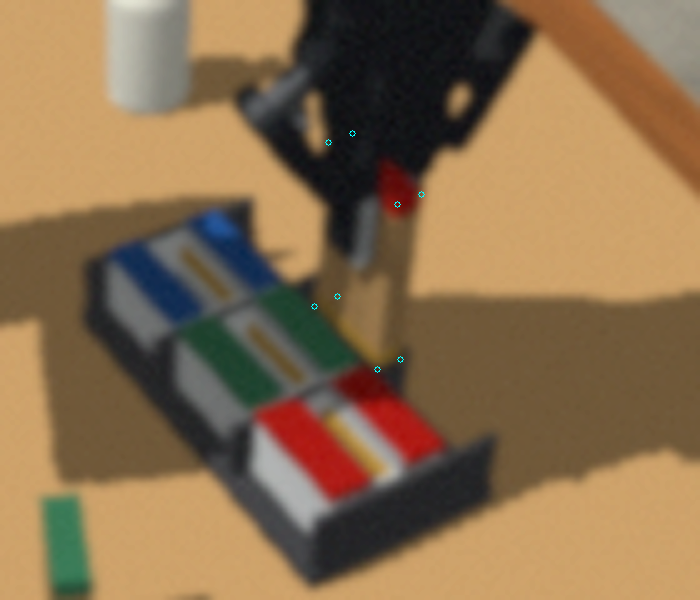

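send_rows(moves="1 0.06 -0.18 -2 0 0 0;1 0.06 -0.18 -4 0 0 0;1 0.06 -0.18 -5 0 0 0;1 0.06 -0.18 -5.3 0 0 0;1 0.06 -0.18 -5.3 0 0 0;1 0.06 -0.18 -5.3 0 0 0")

```text
time_s: 5.88
position: [0.6233, -0.0647, 0.1271]
tcp_rot: [-1.282, 1.086, -1.088]
contact_force: [1.2, 0.1, 0.0]
finger_gap: 0.0111
```

```bash
python3 -c "
from ov import *
ov('a2',9.4,.012,.070,(290,130,140,120))"
```

```text
[ 0.6233 -0.0647  0.1271] [1.2 0.1 0. ] 0.0111 yaw 9.43 [ 1.5e-03 -4.0e-04 -1.0e+00] [-0.27  0.31  1.79 -0.    1.04 -0.43]
```

View pics/a2.png

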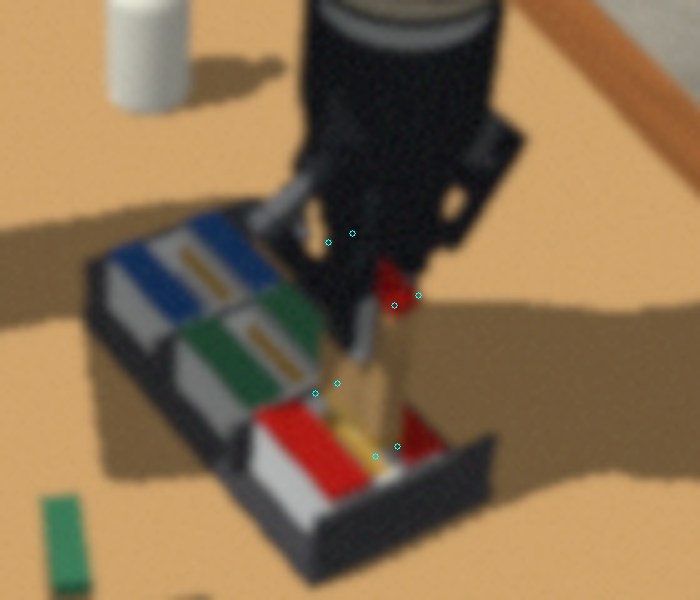

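```bash
python3 -c "
from ov import *
ov('a3',9.4,.012,.070,(335,185,60,50),12)"
```

```text
[ 0.6233 -0.0647  0.1272] [ 0.1  1.2 -0.2] 0.0117 yaw 9.43 [ 1.6e-03 -4.0e-04 -1.0e+00] [-0.27  0.31  1.79  0.    1.04 -0.43]
```

View pics/a3.png

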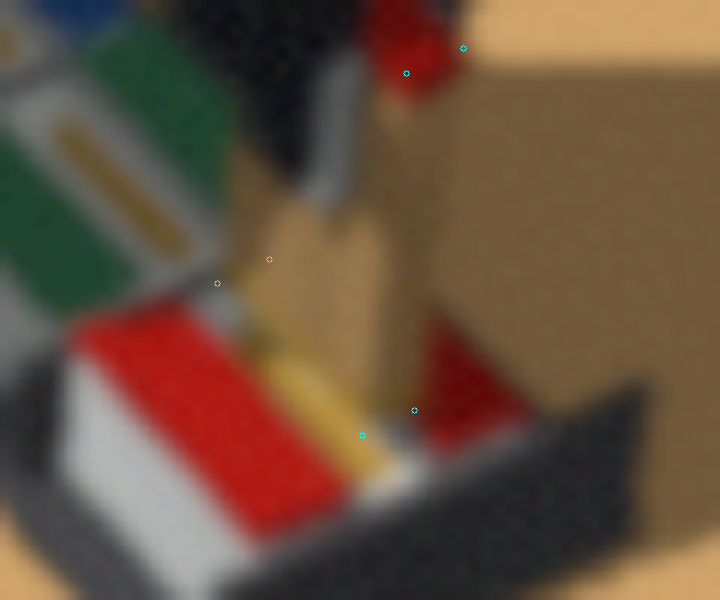

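send_rows(moves="1 -0.25 0.1 0 0 0 0;1 -0.25 0.1 0 0 0 0;1 -0.25 0.1 0 0 0 0;1 -0.25 0.1 0 0 0 0")

```text
time_s: 6.48
position: [0.6202, -0.0635, 0.1264]
tcp_rot: [-1.283, 1.087, -1.087]
contact_force: [0.0, 0.6, -1.2]
finger_gap: 0.0113
```

```bash
python3 -c "
from ov import *
ov('a4',9.4,.012,.070,(335,185,60,50),12)
s=state()
ov('a5',9.4,.012,.070,(320,130,60,50),12,'top')"
```

```text
[ 0.6202 -0.0635  0.1264] [ 0.   0.6 -1.2] 0.0113 yaw 9.43 [ 1.e-04 -0.e+00 -1.e+00] [-0.26  0.3   1.8   0.    1.04 -0.43]
[ 0.6202 -0.0635  0.1264] [ 0.8 -0.1 -1. ] 0.0113 yaw 9.43 [ 1.e-04  0.e+00 -1.e+00] [-0.26  0.3   1.8   0.    1.04 -0.43]
```

View pics/a4.png

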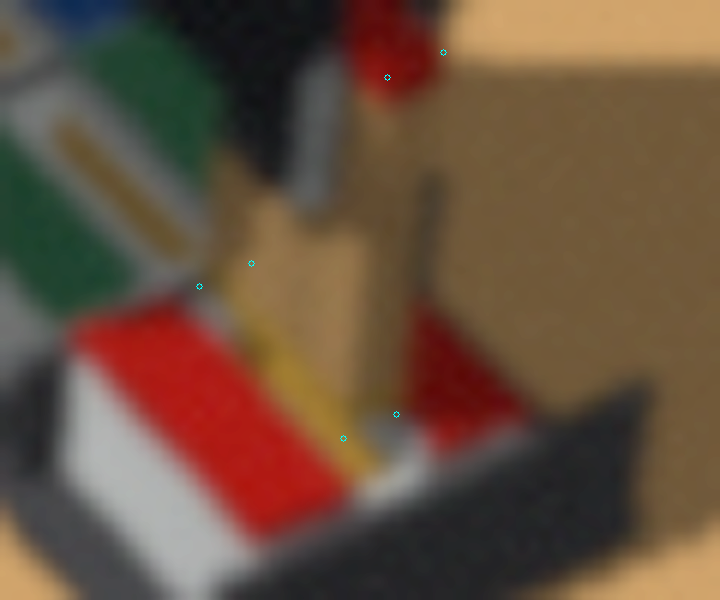

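View pics/a5.png

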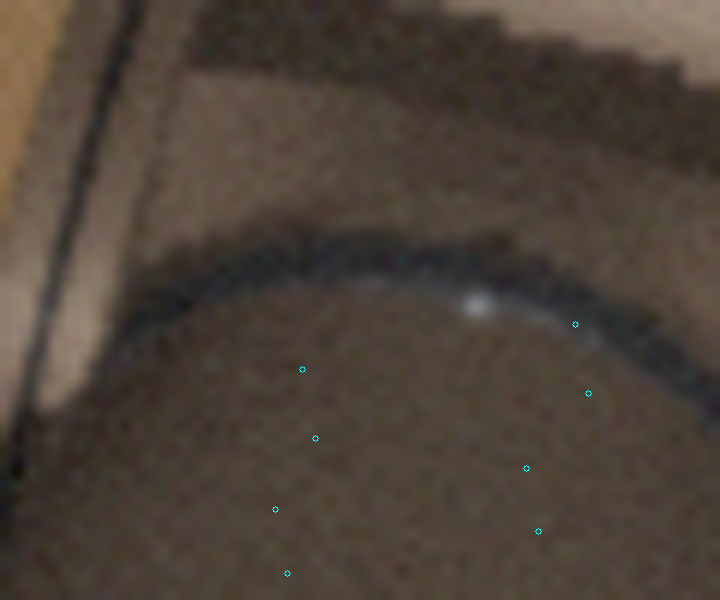

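send_rows(moves="1 -0.05 0 -0.2 0 0 0;1 -0.05 0 -0.4 0 0 0;1 -0.05 0 -0.55 0 0 0;1 -0.05 0 -0.65 0 0 0;1 -0.05 0 -0.75 0 0 0;1 -0.05 0 -0.75 0 0 0")

```text
time_s: 7.32
position: [0.6197, -0.0635, 0.1187]
tcp_rot: [-1.283, 1.087, -1.087]
contact_force: [-0.1, 0.3, 0.5]
finger_gap: 0.0117
```

send_rows(moves="1 0 0 -0.05 0 0 0;1 0 0 -0.1 0 0 0;1 0 0 -0.1 0 0 0")

```text
time_s: 7.7
position: [0.6197, -0.0635, 0.1178]
tcp_rot: [-1.283, 1.087, -1.087]
contact_force: [-0.7, 0.4, -0.4]
finger_gap: 0.0112
```

send_rows(moves="1 0 0 -0.05 0 0 0;1 0 0 -0.1 0 0 0;1 0 0 -0.1 0 0 0")

```text
time_s: 8.07
position: [0.6197, -0.0635, 0.1167]
tcp_rot: [-1.283, 1.087, -1.087]
contact_force: [-1.3, 0.9, -1.1]
finger_gap: 0.0117
```

send_rows(moves="1 0 0 -0.1 0 0 0;1 0 0 -0.2 0 0 0;1 0 0 -0.2 0 0 0")

```text
time_s: 8.45
position: [0.6198, -0.0635, 0.1147]
tcp_rot: [-1.282, 1.087, -1.087]
contact_force: [0.4, -0.1, -0.2]
finger_gap: 0.0114
```

send_rows(moves="1 0 0 -0.1 0 0 0;1 0 0 -0.2 0 0 0;1 0 0 -0.2 0 0 0")

```text
time_s: 8.82
position: [0.6198, -0.0635, 0.1127]
tcp_rot: [-1.282, 1.087, -1.087]
contact_force: [0.3, -0.9, -1.3]
finger_gap: 0.0115
```

send_rows(moves="1 0 0 -0.1 0 0 0;1 0 0 -0.15 0 0 0;1 0 0 -0.15 0 0 0")

```text
time_s: 9.2
position: [0.6198, -0.0635, 0.1113]
tcp_rot: [-1.282, 1.087, -1.087]
contact_force: [0.9, -0.1, -0.8]
finger_gap: 0.0112
```

send_rows(moves="1 0 0 -0.1 0 0 0;1 0 0 -0.2 0 0 0;1 0 0 -0.3 0 0 0;1 0 0 -0.3 0 0 0")

```text
time_s: 9.7
position: [0.6198, -0.0635, 0.1082]
tcp_rot: [-1.282, 1.087, -1.087]
contact_force: [1.9, 0.6, -0.8]
finger_gap: 0.0112
```

send_rows(moves="1 0 0 -0.1 0 0 0;1 0 0 -0.2 0 0 0;1 0 0 -0.3 0 0 0;1 0 0 -0.3 0 0 0")

```text
time_s: 10.2
position: [0.6199, -0.0636, 0.1068]
tcp_rot: [-1.283, 1.087, -1.087]
contact_force: [-3.0, -0.1, 7.2]
finger_gap: 0.0113
```

send_rows(moves="1 0 0 -0.1 0 0 0;1 0 0 -0.2 0 0 0;1 0 0 -0.3 0 0 0;1 0 0 -0.3 0 0 0")

```text
time_s: 10.7
position: [0.6199, -0.0638, 0.1037]
tcp_rot: [-1.283, 1.086, -1.087]
contact_force: [-0.9, -0.1, 5.8]
finger_gap: 0.0114
```

send_rows(moves="1 0 0 -0.1 0 0 0;1 0 0 -0.2 0 0 0;1 0 0 -0.3 0 0 0;1 0 0 -0.4 0 0 0;1 0 0 -0.4 0 0 0")

```text
time_s: 11.32
position: [0.62, -0.0638, 0.0995]
tcp_rot: [-1.283, 1.086, -1.088]
contact_force: [-1.8, -0.4, 5.4]
finger_gap: 0.0113
```

send_rows(moves="1 0 0 -0.1 0 0 0;1 0 0 -0.2 0 0 0;1 0 0 -0.3 0 0 0;1 0 0 -0.3 0 0 0")

```text
time_s: 11.82
position: [0.6199, -0.0638, 0.0963]
tcp_rot: [-1.283, 1.086, -1.087]
contact_force: [-1.5, -0.6, 5.3]
finger_gap: 0.0112
```

send_rows(moves="1 0 0 -0.1 0 0 0;1 0 0 -0.2 0 0 0;1 0 0 -0.3 0 0 0;1 0 0 -0.3 0 0 0")

```text
time_s: 12.32
position: [0.6199, -0.0638, 0.0932]
tcp_rot: [-1.283, 1.086, -1.088]
contact_force: [-2.2, -0.5, 4.8]
finger_gap: 0.0113
```

Commanded z leads measured by about 1 mm. I'll finish the last 3 mm in small steps.

send_rows(moves="1 0 0 -0.1 0 0 0;1 0 0 -0.15 0 0 0;1 0 0 -0.15 0 0 0")

```text
time_s: 12.7
position: [0.6199, -0.0638, 0.0916]
tcp_rot: [-1.283, 1.087, -1.087]
contact_force: [-0.8, -1.4, 5.3]
finger_gap: 0.0115
```

send_rows(moves="1 0 0 -0.05 0 0 0;1 0 0 -0.1 0 0 0;1 0 0 -0.1 0 0 0")

```text
time_s: 13.08
position: [0.6199, -0.0637, 0.0906]
tcp_rot: [-1.283, 1.087, -1.087]
contact_force: [-0.7, -0.6, 5.0]
finger_gap: 0.0115
```

send_rows(moves="1 0 0 -0.05 0 0 0;1 0 0 -0.08 0 0 0;1 0 0 -0.08 0 0 0")

```text
time_s: 13.45
position: [0.6199, -0.0638, 0.0902]
tcp_rot: [-1.283, 1.087, -1.087]
contact_force: [-2.5, -0.1, 6.7]
finger_gap: 0.011
```

send_rows(moves="1 0 0 -0.05 0 0 0;1 0 0 -0.05 0 0 0")

```text
time_s: 13.7
position: [0.62, -0.0638, 0.0902]
tcp_rot: [-1.283, 1.087, -1.087]
contact_force: [-3.5, 0.2, 8.7]
finger_gap: 0.0113
```

send_rows(moves="1 0 0 -0.05 0 0 0;1 0 0 -0.05 0 0 0")

```text
time_s: 13.95
position: [0.6203, -0.0637, 0.0901]
tcp_rot: [-1.283, 1.086, -1.088]
contact_force: [-2.5, 1.3, 10.7]
finger_gap: 0.0113
```

It has stopped at z ≈ 0.0901, the height I expected, and the force is rising, so the board is on the ledges. Now I'll release.

send_rows(moves="0.8 0 0 0.1 0 0 0;0.6 0 0 0.1 0 0 0;0.4 0 0 0.1 0 0 0;0.4 0 0 0.1 0 0 0;0.4 0 0 4 0 0 0;0.2 0 0 9 0 0 0;0 0 0 11 0 0 0;0 0 0 11 0 0 0")

```text
time_s: 14.95
position: [0.6205, -0.0637, 0.1996]
tcp_rot: [-1.281, 1.084, -1.089]
contact_force: [0.0, -0.2, -0.2]
finger_gap: 0.0853
```

```bash
python3 -c "
from ov import *
ov('b1',9.4,.012,.18,(290,130,140,120))"
```

```text
[ 0.6205 -0.0637  0.1996] [ 0.  -0.2 -0.2] 0.0853 yaw 9.44 [ 3.4e-03 -9.0e-04 -1.0e+00] [-0.26  0.22  1.76  0.    1.16 -0.43]
```

View pics/b1.png

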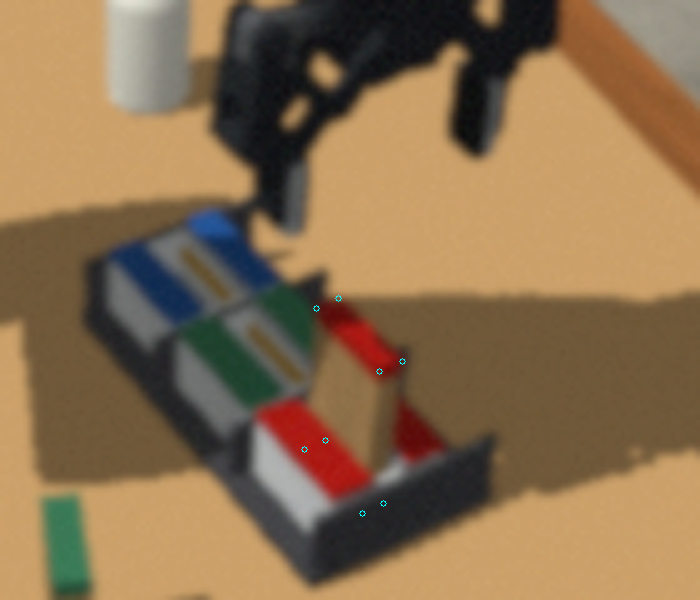

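Board12 stands upright and released, with its top band at crop (318–402, 300–375), matching the prediction. Next is board16.

send_rows(moves="0 -5 -1.5 0 0 0 -10;0 -10 -3 0 0 0 -20;0 -15.3 -4.6 0 0 0 -23.7;0 -15.3 -4.6 0 0 0 -23.7;0 -15.3 -4.6 0 0 0 -23.7;0 -15.3 -4.6 0 0 0 -23.7;0 -15.3 -4.6 0 0 0 -23.7")

```text
time_s: 15.88
position: [0.4676, -0.1093, 0.1979]
tcp_rot: [-1.082, 1.39, -1.389]
contact_force: [1.0, 0.4, -0.8]
finger_gap: 0.0855
```

```bash
python3 -c "
from ov import *
ov('b2',-14.2,.016,.20,(250,150,140,120))"
```

```text
[ 0.4676 -0.1093  0.1979] [ 1.   0.4 -0.8] 0.0855 yaw -14.21 [-1.e-04  1.e-04 -1.e+00] [-0.44 -0.1   2.1   0.    1.14 -0.19]
```

View pics/b2.png

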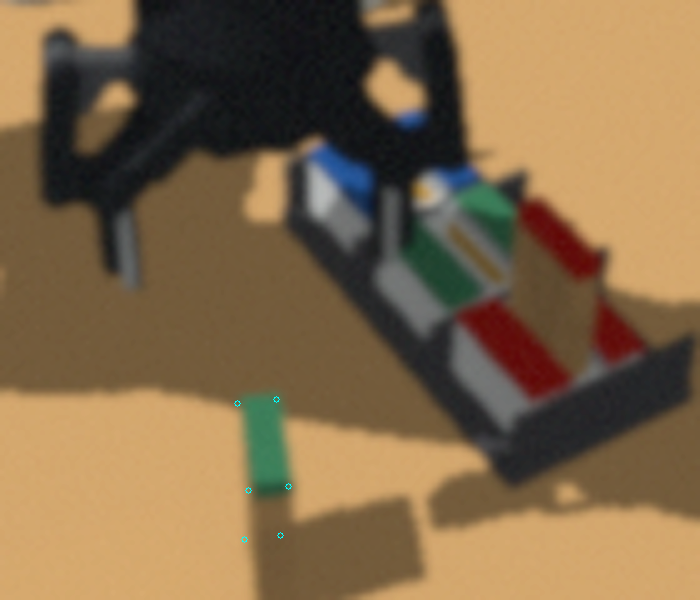

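Board16's top is at crop (245–291, 397–493), and the predicted corners agree to about 1 px. I'll descend and grip.

send_rows(moves="0 0.05 0 -5 0 0 0;0 0.05 0 -10 0 0 0;0 0.05 0 -12.9 0 0 0;0 0.05 0 -12.9 0 0 0;0.5 0.05 0 -12.9 0 0 0;0.8 0.05 0 -12.9 0 0 0;1 0.05 0 -12.9 0 0 0;1 0.05 0 -12.9 0 0 0;1 0.05 0 -12.9 0 0 0;1 0.05 0 -12.9 0 0 0;1 0.05 0 -12.9 0 0 0;1 0.05 0 -12.9 0 0 0", squeeze=60)

```text
time_s: 17.42
position: [0.468, -0.1098, 0.07]
tcp_rot: [-1.08, 1.389, -1.391]
contact_force: [0.1, 0.2, 5.6]
finger_gap: 0.0151
```

send_rows(moves="1 0 0 1 0 0 0;1 0 0 4 0 0 0;1 0 0 8 0 0 0;1 0 0 11 0 0 0;1 0 0 11 0 0 0;1 0 0 11 0 0 0;1 0 0 11 0 0 0")

```text
time_s: 18.3
position: [0.466, -0.1089, 0.1769]
tcp_rot: [-1.083, 1.394, -1.387]
contact_force: [-0.5, -0.8, -0.9]
finger_gap: 0.0155
```

```bash
python3 -c "
from ov import *
ov('b3',-14.2,.016,.07,(250,130,140,120))"
```

```text
[ 0.466  -0.1089  0.1769] [-0.5 -0.8 -0.9] 0.0155 yaw -14.26 [-0.0037  0.0017 -1.    ] [-0.44 -0.07  2.11 -0.    1.1  -0.19]
```

View pics/b3.png

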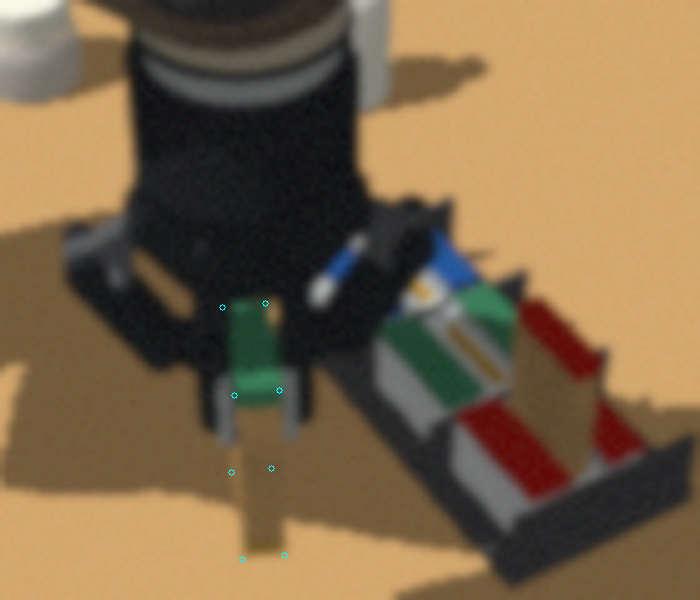

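send_rows(moves="1 0 4 2 0 0 8;1 3 8 2 0 0 16;1 8 11.1 2 0 0 23.7;1 14.3 11.1 2 0 0 23.7;1 14.3 11.1 2 0 0 23.7;1 14.3 11.1 2 0 0 23.7;1 14.3 11.1 2 0 0 23.7;1 14.3 11.1 0 0 0 23.7;1 14.3 11.1 -2 0 0 23.7;1 14.3 11.1 -4 0 0 23.7;1 14.3 11.1 -4 0 0 23.7;1 14.3 11.1 -4 0 0 23.7")

```text
time_s: 19.85
position: [0.6104, 0.0015, 0.139]
tcp_rot: [-1.282, 1.087, -1.087]
contact_force: [-0.3, -0.2, -0.7]
finger_gap: 0.015
```

```bash
python3 -c "
from ov import *
ov('b4',9.44,.016,.07,(300,120,100,100),6)"
```

```text
[0.6104 0.0015 0.139 ] [-0.3 -0.2 -0.7] 0.015 yaw 9.43 [ 2.e-04  0.e+00 -1.e+00] [-0.16  0.26  1.83  0.    1.05 -0.33]
```

View pics/b4.png

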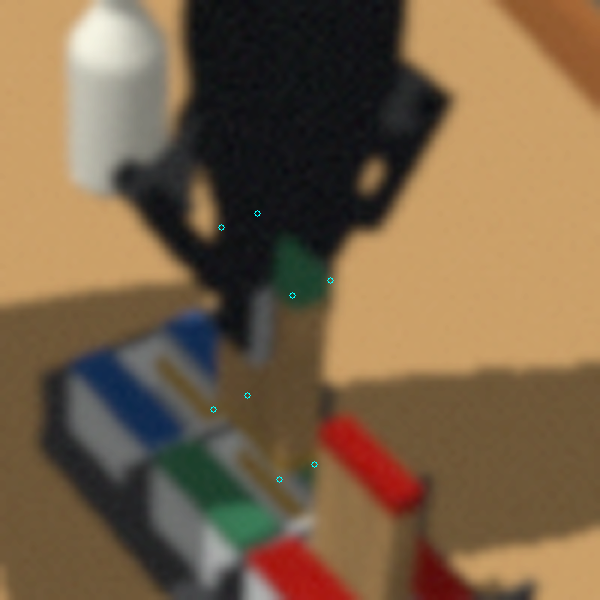

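Board16 hangs over the green slot at about crop (280,470), clear of board12. I'll lower it slowly.

send_rows(moves="1 -0.1 0.05 -0.5 0 0 0;1 -0.1 0.05 -1 0 0 0;1 -0.1 0.05 -1.5 0 0 0;1 -0.1 0.05 -1.8 0 0 0;1 -0.1 0.05 -1.9 0 0 0;1 -0.1 0.05 -2 0 0 0;1 -0.1 0.05 -2 0 0 0")

```text
time_s: 20.78
position: [0.6093, 0.002, 0.1191]
tcp_rot: [-1.283, 1.087, -1.087]
contact_force: [0.9, 0.4, -0.8]
finger_gap: 0.0155
```

send_rows(moves="1 0 0 -0.05 0 0 0;1 0 0 -0.1 0 0 0;1 0 0 -0.1 0 0 0")

```text
time_s: 21.15
position: [0.6092, 0.002, 0.118]
tcp_rot: [-1.283, 1.087, -1.087]
contact_force: [1.1, 0.2, -1.3]
finger_gap: 0.0153
```

send_rows(moves="1 0 0 -0.05 0 0 0;1 0 0 -0.1 0 0 0;1 0 0 -0.1 0 0 0")

```text
time_s: 21.52
position: [0.6092, 0.002, 0.117]
tcp_rot: [-1.283, 1.087, -1.087]
contact_force: [0.2, 0.1, -1.1]
finger_gap: 0.0157
```

send_rows(moves="1 0 0 -0.05 0 0 0;1 0 0 -0.1 0 0 0;1 0 0 -0.1 0 0 0")

```text
time_s: 21.9
position: [0.6092, 0.002, 0.1159]
tcp_rot: [-1.283, 1.087, -1.087]
contact_force: [0.2, -0.2, -1.3]
finger_gap: 0.0152
```

The edge is at z ≈ 0.046 with no contact, so it is in the mouth.

send_rows(moves="1 0 0 -0.1 0 0 0;1 0 0 -0.2 0 0 0;1 0 0 -0.2 0 0 0")

```text
time_s: 22.28
position: [0.6091, 0.002, 0.1138]
tcp_rot: [-1.283, 1.087, -1.087]
contact_force: [-0.4, 0.2, -2.0]
finger_gap: 0.0152
```

send_rows(moves="1 0 0 -0.1 0 0 0;1 0 0 -0.2 0 0 0;1 0 0 -0.2 0 0 0")

```text
time_s: 22.65
position: [0.6091, 0.002, 0.1119]
tcp_rot: [-1.283, 1.087, -1.087]
contact_force: [0.9, 0.4, -0.5]
finger_gap: 0.0156
```

send_rows(moves="1 0 0 -0.1 0 0 0;1 0 0 -0.2 0 0 0;1 0 0 -0.2 0 0 0")

```text
time_s: 23.02
position: [0.6091, 0.002, 0.1099]
tcp_rot: [-1.283, 1.087, -1.087]
contact_force: [0.9, 0.2, -0.9]
finger_gap: 0.0153
```

send_rows(moves="1 0 0 -0.1 0 0 0;1 0 0 -0.2 0 0 0;1 0 0 -0.2 0 0 0")

```text
time_s: 23.4
position: [0.6091, 0.002, 0.1079]
tcp_rot: [-1.283, 1.087, -1.087]
contact_force: [-0.7, 0.1, -0.8]
finger_gap: 0.0152
```

send_rows(moves="1 0 0 -0.1 0 0 0;1 0 0 -0.2 0 0 0;1 0 0 -0.3 0 0 0;1 0 0 -0.3 0 0 0")

```text
time_s: 23.9
position: [0.6096, 0.0019, 0.1065]
tcp_rot: [-1.282, 1.087, -1.087]
contact_force: [-1.8, 0.7, 5.7]
finger_gap: 0.0152
```

send_rows(moves="1 0 0 -0.1 0 0 0;1 0 0 -0.2 0 0 0;1 0 0 -0.3 0 0 0;1 0 0 -0.3 0 0 0")

```text
time_s: 24.4
position: [0.6097, 0.0018, 0.1033]
tcp_rot: [-1.282, 1.086, -1.088]
contact_force: [-2.9, -0.8, 5.1]
finger_gap: 0.0152
```

send_rows(moves="1 0 0 -0.1 0 0 0;1 0 0 -0.2 0 0 0;1 0 0 -0.3 0 0 0;1 0 0 -0.3 0 0 0")

```text
time_s: 24.9
position: [0.6097, 0.0019, 0.0992]
tcp_rot: [-1.282, 1.086, -1.088]
contact_force: [0.3, -1.2, 4.5]
finger_gap: 0.0157
```

send_rows(moves="1 0 0 -0.1 0 0 0;1 0 0 -0.2 0 0 0;1 0 0 -0.3 0 0 0;1 0 0 -0.3 0 0 0")

```text
time_s: 25.4
position: [0.6096, 0.002, 0.0962]
tcp_rot: [-1.282, 1.086, -1.088]
contact_force: [0.2, 0.7, 4.6]
finger_gap: 0.0154
```

send_rows(moves="1 0 0 -0.1 0 0 0;1 0 0 -0.2 0 0 0;1 0 0 -0.3 0 0 0;1 0 0 -0.3 0 0 0")

```text
time_s: 25.9
position: [0.6096, 0.0021, 0.0932]
tcp_rot: [-1.282, 1.086, -1.088]
contact_force: [0.3, 0.2, 4.4]
finger_gap: 0.0153
```

send_rows(moves="1 0 0 -0.1 0 0 0;1 0 0 -0.15 0 0 0;1 0 0 -0.15 0 0 0")

```text
time_s: 26.28
position: [0.6097, 0.002, 0.0918]
tcp_rot: [-1.282, 1.086, -1.088]
contact_force: [-0.8, 0.3, 4.5]
finger_gap: 0.0149
```

send_rows(moves="1 0 0 -0.05 0 0 0;1 0 0 -0.1 0 0 0;1 0 0 -0.1 0 0 0")

```text
time_s: 26.65
position: [0.6096, 0.0021, 0.0909]
tcp_rot: [-1.282, 1.086, -1.088]
contact_force: [0.1, -0.4, 6.4]
finger_gap: 0.0153
```

send_rows(moves="1 0 0 -0.05 0 0 0;1 0 0 -0.05 0 0 0")

```text
time_s: 26.9
position: [0.6097, 0.002, 0.0904]
tcp_rot: [-1.282, 1.086, -1.088]
contact_force: [-0.4, -0.4, 5.2]
finger_gap: 0.0155
```

send_rows(moves="1 0 0 -0.05 0 0 0;1 0 0 -0.05 0 0 0")

```text
time_s: 27.15
position: [0.6096, 0.002, 0.09]
tcp_rot: [-1.282, 1.086, -1.088]
contact_force: [0.1, 0.1, 5.4]
finger_gap: 0.0154
```

send_rows(moves="1 0 0 -0.05 0 0 0;1 0 0 -0.05 0 0 0")

```text
time_s: 27.4
position: [0.6097, 0.002, 0.09]
tcp_rot: [-1.282, 1.086, -1.088]
contact_force: [-1.8, -0.0, 7.7]
finger_gap: 0.0151
```

send_rows(moves="1 0 0 -0.05 0 0 0;1 0 0 -0.05 0 0 0")

```text
time_s: 27.65
position: [0.6097, 0.002, 0.0899]
tcp_rot: [-1.282, 1.086, -1.087]
contact_force: [-1.5, 0.4, 9.6]
finger_gap: 0.0156
```

It has bottomed at 0.0900 with the force rising. I'll release, lift and back away from the view.

send_rows(moves="0.8 0 0 0.1 0 0 0;0.6 0 0 0.1 0 0 0;0.4 0 0 0.1 0 0 0;0.4 0 0 0.1 0 0 0;0.4 0 0 4 0 0 0;0.2 0 0 9 0 0 0;0 0 0 13 0 0 0;0 -6 0 16 0 0 0;0 -12 0 16 0 0 0;0 -15 0 16 0 0 0;0 -15 0 16 0 0 0;0 -15 0 16 0 0 0")

```text
time_s: 29.15
position: [0.4598, 0.0019, 0.2488]
tcp_rot: [-1.282, 1.086, -1.088]
contact_force: [0.6, -0.6, 0.3]
finger_gap: 0.0854
```

```bash
python3 - <<'E'
from cell import *
from seg import *
print(state()["position"],state()["contact_force"])
for n in("side","top"):
    c=camera(n);cv2.imwrite(f"pics/{n}9.png",c["image"])
    im=c["image"]
    for k,a,ce,p in blobs(c,amin=25):
        for z in(.05,.11):
            r=rect(c,p,z);print(n,k,a,z,np.round(r[0],1),np.round(r[1],1),round(r[2],1))
crop(cv2.imread("pics/side9.png"),290,130,140,120,5,"pics/s9.png")
E
```

```text
[0.45979474 0.00189405 0.24883993] [ 0.63818371 -0.59282775  0.2686597 ]
side red 105 0.05 [652.9 -12.6] [18.1 48.3] 9.7
side red 105 0.11 [620.1 -67.4] [16.4 43.8] 9.7
side red 190 0.05 [602.1 -67.3] [21.5 61.2] 8.5
side red 190 0.11 [ 574.2 -117. ] [19.5 55.4] 8.5
side red 421 0.05 [ 732.6 -512. ] [79.7 18.6] 0.2
side red 421 0.11 [ 692.3 -519.6] [72.2 16.8] 0.2
side red 129 0.05 [ 754.1 -530. ] [10.5 38.1] 89.7
side red 129 0.11 [ 711.8 -535.9] [ 9.5 34.5] 89.7
side green 27 0.05 [641.6  50.2] [12.6 29.8] 9.1
side green 27 0.11 [609.9 -10.5] [11.4 27. ] 9.1
side green 38 0.05 [593. -19.] [15.5 22.4] 12.0
side green 38 0.11 [565.9 -73.2] [14.  20.3] 12.0
side blue 38 0.05 [621.1  84.2] [16.3 23.1] 0.4
side blue 38 0.11 [591.4  20.3] [14.7 20.9] 0.4
top red 963 0.05 [ 739.4 -536.4] [114.4  70.5] 89.8
top red 963 0.11 [ 716.9 -504.9] [107.9  66.5] 89.8
top red 272 0.05 [639.  -60.9] [23.7 61. ] 9.0
top red 272 0.11 [622.3 -56.6] [22.4 57.5] 9.0
top red 246 0.05 [600.9 -66.2] [22.2 59.7] 9.4
top red 246 0.11 [586.3 -61.6] [21.  56.3] 9.4
top green 288 0.05 [627.8   5.7] [25.1 59.2] 9.5
top green 288 0.11 [611.7   6.2] [23.6 55.8] 9.5
top blue 149 0.05 [621.3  72. ] [17.6 59.4] 9.9
top blue 149 0.11 [605.5  68.7] [16.6 56. ] 9.9
```

View pics/s9.png

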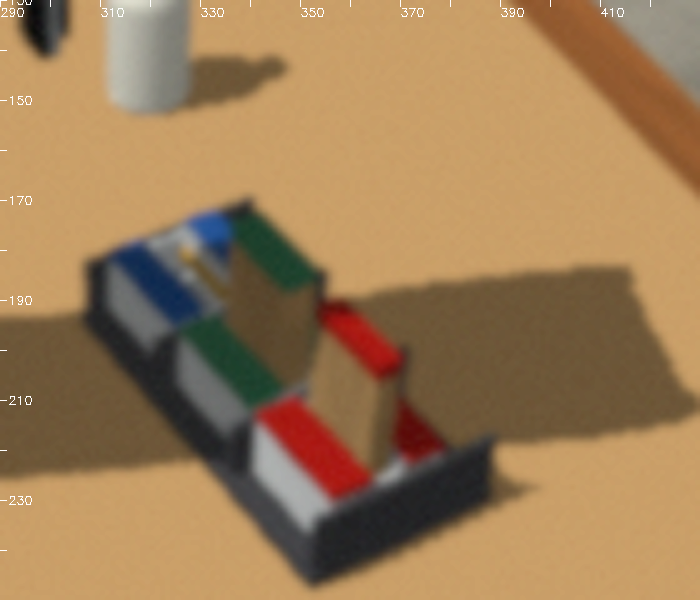

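View pics/top9.png

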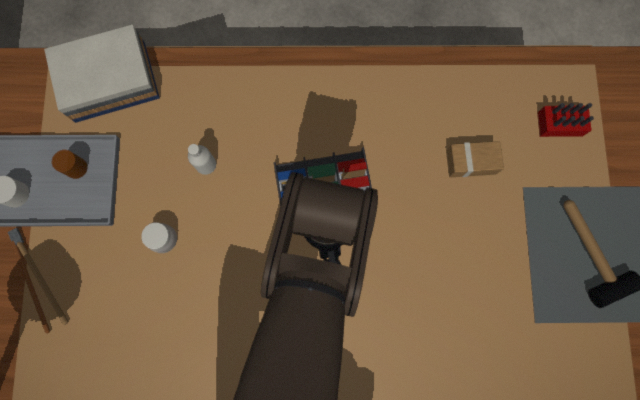

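Both boards stand upright in their own slots: red top at crop (345–370,190–205), green at (336–354,172–188). The bottle, jar and weight are at the same pixels as at the start, and the gripper is clear. I'm handing the job in.

```bash
python3 -c "
from cell import *
print(state()['qd'].round(4)); print(finish_job())"
```

```text
[ 0.0001  0.0071 -0.0044  0.0009  0.0027 -0.0009]
the job is handed in; nothing more can be done
None
```

Both boards are in the gauge: the 12 mm board in the red slot and the 16 mm board in the green slot. Each was pressed down to the ledges, released and left standing. I handed the job in at about 29 s of the 72 s allowed; the hand-in gave no verdict.

- **Finding the slots:** I located both boards and slots in the two camera pictures. I lowered each board in 1–3 mm steps and checked the force reading between short groups of steps. Both boards entered the bevelled mouths without touching.
- **Forces:** Pushing past the spring roller took about 4–7 N. At the bottom the reading rose to about 10 N as the board met the ledges. The readings are taken only at the end of each move, so brief peaks in between were not seen.
- **Fully home:** Both boards stopped 20 mm above their height on the bench, to within about 0.2 mm, which is ledge height.
- **Last pictures:** Both boards stand upright in their own slots. The bottle, weight and jar looked unmoved to the eye, though I did not measure them. The gripper was open, well clear and touching nothing.
- **Disagreements:** The two cameras differed by up to about 2 mm on the slots and 4 mm on the boards. The predicted corners of the held boards were off by about 1–2 pixels in the pictures (roughly 2–4 mm). I corrected the 12 mm board by about 3 mm before it went in. The last pictures gave no clean position for the 16 mm board's top, so I checked it by eye and by the height at which it stopped.

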